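Sweep the exchanged watch parts into the scoop tray

TASK

Clear the watchmaker's bench of the three worn steel parts that have been exchanged: with your fingertips sweep the empty watch case, the loose case back and the folding clasp along the bench top, over the sloping lip and all the way into the black scoop tray, so that each lies flat on the tray's floor. Push them gently, never pinching, pressing down hard on or lifting them, and leave the two complete watches, the dust bell, the loupe and the tweezers where they are.

Things in the scene. Friction and masses are not known exactly. Their poses are not given: they have to be found in the camera images.
- tray: black scoop tray like a dustpan, fixed to the bench. Origin: centre of its underside, on the bench; +x points out of its open mouth. Floor 1.5 mm thick, level to x = 50 mm, then a lip slopes to the bench at x = 62. Back wall inside at x = -60. Flared side walls, inside at y = +-80 mm at the back, +-105 at the mouth. Walls 22 mm high, 3 thick; a tab behind reaches x = -83
- old_case: task part: empty steel watch case, a plain open ring 40 mm across outside, 30 mm hole right through, 8 mm high, with four lugs 7 mm high that reach to x = +-24 mm at y = +-11.5 mm (48 mm over the lugs); no dial, no glass. Lies loose on the bench's thin green mat, in front of the tray's mouth. Origin: centre of its underside; z up. About 45 g
- old_back: task part: steel screw-on case back, a solid disc 36 mm across and 7 mm thick (its side upright for the lowest 6 mm), with six small notches round its upper rim. Lies loose on the bench. Origin: centre of its underside; z up. About 30 g
- old_clasp: task part: steel folding clasp of a bracelet, folded shut: a block 38 mm (its x) by 18 mm (its y) by 8 mm high with rounded edges. Lies loose on the bench. Origin: centre of its underside; z up. About 25 g
- watch_a: bystander: complete watch head with black dial, hands and crown, 40 mm across (48 mm over the lugs, along its x), 12 mm high. Origin: centre of its underside
- watch_b: bystander: complete watch head with blue dial, otherwise as the other. Origin: centre of its underside
- dust_bell: bystander: clear dome over a movement, 50 mm across, 51 mm high with its black knob. Origin: centre of its underside
- loupe: bystander: black watchmaker's eye loupe, a cone standing on its wide end, 33 mm across, 32 mm high. Origin: centre of its underside
- tweezers: bystander: steel tweezers lying flat, 134 mm long along their x, 12 mm wide, 5 mm thick. Origin: on the bench near the middle of their length

How it is judged:
At the end, for the whole second after the job is handed in: Case, case back and clasp rest flat on the tray floor (tilt under 0.15 rad, underside under 6 mm above the bench), between its walls and wholly behind the lip's front edge: origins at most 38 mm (case), 44 mm (case back) or 43 mm (clasp) in front of the tray's origin (x of old_case in the frame of tray between -0.06 and 0.038 m and y of old_case in the frame of tray between -0.1 and 0.1 m and height (world z) of each of old_case, old_back, old_clasp below 0.006 m and angle between each of old_case, old_back, old_clasp's own z axis and vertical below 0.15 rad and linear speed of each of old_case, old_back, old_clasp below 0.02 m/s and x of old_back in the frame of tray between -0.06 and 0.044 m and y of old_back in the frame of tray between -0.1 and 0.1 m and x of old_clasp in the frame of tray between -0.06 and 0.043 m and y of old_clasp in the frame of tray between -0.1 and 0.1 m); the robot touches nothing.
It fails at once if the case, case back or clasp is lifted (underside more than 18 mm above the bench) (height (world z) of any of old_case, old_back, old_clasp above 0.018 m).
It fails at once if the case, case back or clasp is pinched, pressed or rammed by the fingers with more than 15 N (contact force between the fingers and old_case above 15 N or contact force between the fingers and old_back above 15 N or contact force between the fingers and old_clasp above 15 N).
It fails at once if a complete watch, the dust bell, the loupe or the tweezers is moved by more than 12 mm (distance of any of watch_a, watch_b, dust_bell, loupe, tweezers from where it was at the start of the episode above 0.012 m).
It also fails if it takes over 70 s, if anything falls off the work surface, if the arm or the gripper's body presses on something with over 40 N, if the wrist force passes 120 N, or if a joint passes its speed limit or range.

ROBOT

A 6-joint arm with a two-finger parallel gripper is mounted at the origin on the work surface. World frame = base frame: x ahead of the robot, y to its left, z up, the work surface at z = 0. Lengths are in m, angles in rad, forces in N, time in s.
With the tool pointing down it reaches from about 0.25 to 0.775 m from the base axis. Payload 8.9 kg.
Tool frame: the origin (TCP) lies midway between the tips of the shut fingers; the grasp point (between the pads) lies 19 mm behind it; z points along the fingers, y is the line along which they close (so a half turn about z gives the same grasp; the last joint's range is limited). The gripper opens to 85 mm and grips with 20 to 120 N. Pads are 22 mm wide; open, the fingers measure 114 mm over their backs; the gripper's body (76 mm by 85 mm) begins 54 mm behind the grasp point. The pads swing forward as they close: fully open they stand 13 mm farther back than shut.
Start: joints at [1.181, 0.291, -0.153, 1.127, 0, 1.431], TCP at [0.13, 0.509, 0.231] pointing down, gripper open.
Joint ranges: [-2.52, 2.52], [-0.91, 1.74], [-1.3, 1.37], [-1.96, 2.02], [-1.52, 1.47], [-3.14, 3.14]. Speed limits (rad/s): [2.22, 2.22, 2.79, 3.14, 3.14, 3.14].

INTERFACE

Orientations are given as a rotation vector (axis times angle).
In Python, from cell import r gives the robot as it stands.
- The arm moves only by the tool move_arm, never from a script. Its argument "rows" is a list of rows, each a list of 2 entries, a list of its own where there are three numbers: the shift along the tool's x, y, z in units of 4 cm (1.0 is 4 cm), then the turn, a rotation vector about the tool's x, y, z in units of 4 degrees (1.0 is 4 degrees). A call has 1 to 8 rows; each row shifts and turns the commanded pose from where the row before left it, along the tool's axes as they then stand; what a row does not reach is not made up. A row lasts 1/12 s, in which the tool goes at most 41.7 mm and 7.16 degrees, less where a joint would pass 70% of its speed; a pose out of reach is approached as far as the arm can. A call with a number of a shift or a turn outside -1 to 1 is refused whole. A call with a gripper value outside its range is refused whole. "fingers" is the closure, from 0 (fully open) to 1 (shut), set as the call begins (left out, the last holds). The fingers move at their own pace and stop on an object; "newtons" is the grip in N (left out, the last holds). Time passes only in rows, so rows that do not move let the fingers close. It gives the time, the measured TCP pose, the force, the opening and the grip force at its end, in the units of the state.
- r.get_state(): the state, without advancing time (a new reading comes with each control period).
- r.grab_frame(name): name is "scene" or "top"; returns a dict with "frame" (480x640x3 uint8, red, green, blue), "fx", "fy", "cx", "cy" (pixels), "rvec" (rotation vector, rad) and "tvec" (3), from world to camera coordinates, as OpenCV has them. Camera axes: x right, y down, z forward; pixel columns grow to the right and rows downward; lengths in m; the calibration is good to about 2 mm. A picture is of the moment at which its call begins. There is no depth.
- r.job_done(): hands the job in; it is judged then, once.
The state is a dict: "time": time; "joint_positions": joint angles; "dq": joint speeds; "joint_torque": joint torques, N m; "position": TCP position; "tool_rot": TCP orientation; "contact_force": force on the tool from outside, world axes, zero at the start; "ft_torque": the same for the moment, N m; "gripper_width": opening from 0.0 (shut) to 1.0 (fully open); "finger_force": force on a finger pad.
Only numpy, scipy, OpenCV 4.12 (cv2) and the standard library are available. Lean on these libraries where they do the work, as an engineer would, in place of code of your own. Each camera call takes 0.05 s, during which the arm holds its last target. There are 200 camera calls.

## Working session

There is one attempt and no reset: what is moved stays moved. The work goes in short steps, Python scripts to look and compute and a tool call to move; the robot and the scene stay as the last step left them, time stands still between calls to the robot, and variables do not carry over. Pictures are saved under pics/ and viewed, at most 10 in all, crops included, and the job is handed in when it is done.

Besides the shell and the picture viewer there is one more tool, called after "Emit:" by a JSON object that holds its "op" and its "data", one argument or row to a line. move_arm: Moves the arm, as the interface text tells. Its arguments: {"type":"object","properties":{"rows":{"type":"array"},"fingers":{"type":"number"},"newtons":{"type":"number"}},"required":["rows"]}

```bash
mkdir -p pics; ls; python3 - <<'E'
from cell import r
import cv2,numpy as np,pickle
for n in("top","scene"):
    f=r.grab_frame(n); pickle.dump(f,open(n+".pkl","wb")); cv2.imwrite(f"pics/{n}0.png",f["frame"][:,:,::-1])
    print(n,f["fx"],f["cx"],f["cy"],f["rvec"],f["tvec"])
s=r.get_state();print(s)
E
```

```text
pics
top 555.5426776185224 317.83356926805703 246.30669204545868 [ 2.22820965 -2.17933747  0.06920276] [0.00825422 0.61125513 0.82145343]
scene 551.0576456033746 323.6463798406123 240.67463895536014 [ 2.13208476  1.06227975 -0.42908665] [-0.39342968 -0.29248203  1.20272279]
{'time': 0.1, 'joint_positions': array([ 1.18066984e+00,  2.91244002e-01, -1.54036080e-01,  1.12667252e+00,
       -1.83030891e-05,  1.43150913e+00]), 'dq': array([ 1.93533303e-05, -1.50538013e-03,  3.97251799e-03, -1.38096738e-03,
       -9.64692648e-04, -6.60368620e-04]), 'joint_torque': array([ 1.12464153e-03, -5.37976813e+01,  3.31920505e+01,  9.30895127e-03,
       -3.09545021e-04, -1.58793955e-05]), 'position': array([0.13016525, 0.50822005, 0.23078481]), 'tool_rot': array([-3.92949558e-01, -3.11663316e+00,  1.76037463e-03]), 'contact_force': array([0.20445397, 0.20081525, 0.08299139]), 'ft_torque': array([-0.02488295, -0.00763779, -0.01624564]), 'finger_force': 0.0, 'gripper_width': 1.001310401703995}
```

View pics/top0.png

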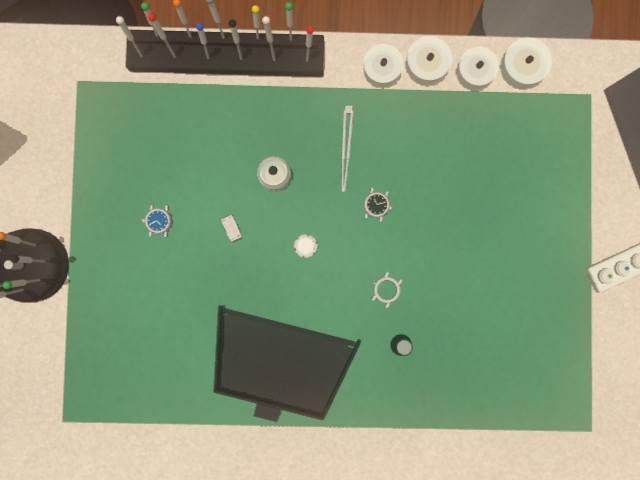

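View pics/scene0.png

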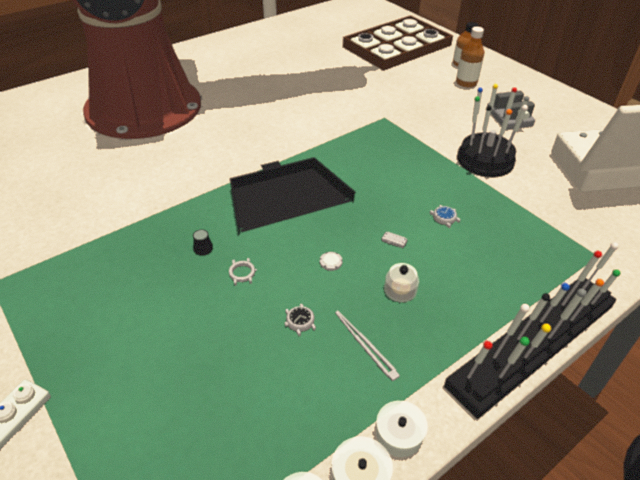

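Top view: case at about (387,290), case back (305,246), clasp (231,228). The tray's mouth corners are (222,308) and (358,342) and its back is at (215–323, 390–418). Bystanders are watch_b (157,221), bell (274,173), tweezers (347,150), watch_a (377,204) and loupe (402,346). In the scene view the case is at (242,270), the back at (331,261) and the clasp at (395,239).

```bash
cat > h.py <<'E'
import cv2,numpy as np,pickle
def cast(f,uv,z):
    R,_=cv2.Rodrigues(np.array(f["rvec"]));t=np.array(f["tvec"]).ravel()
    uv=np.atleast_2d(np.array(uv,float)); d=np.c_[(uv[:,0]-f["cx"])/f["fx"],(uv[:,1]-f["cy"])/f["fy"],np.ones(len(uv))]@R
    C=-R.T@t; return C+d*((z-C[2])/d[:,2])[:,None]
def rays(f,uv):
    a=cast(f,uv,0)[0];b=cast(f,uv,.1)[0];return b,(a-b)/np.linalg.norm(a-b)
def tri(f,u,g,v):
    p,d=rays(f,u);q,e=rays(g,v);A=np.c_[d,-e];s=np.linalg.lstsq(A,q-p,rcond=None)[0]
    a=p+d*s[0];b=q+e*s[1];return (a+b)/2,np.linalg.norm(a-b)
def blobs(f,amin=60):
    im=f["frame"];hsv=cv2.cvtColor(im,cv2.COLOR_RGB2HSV)
    m=(~((hsv[...,0]>55)&(hsv[...,0]<95)&(hsv[...,1]>90))).astype(np.uint8)*255
    c,_=cv2.findContours(m,cv2.RETR_EXTERNAL,cv2.CHAIN_APPROX_NONE)
    return [k for k in c if amin<cv2.contourArea(k)<20000]
E
python3 - <<'E'
from h import *
T=pickle.load(open("top.pkl","rb"));S=pickle.load(open("scene.pkl","rb"))
def near(f,p): 
    return min(blobs(f,40),key=lambda k:np.hypot(*(np.array(cv2.minAreaRect(k)[0])-p)))
P=dict(case=((387,290),(242,270)),back=((305,246),(331,261)),clasp=((231,228),(395,239)),wa=((377,204),(300,319)),wb=((157,221),(445,214)),bell=((274,173),(402,283)),loupe=((402,346),(202,242)),tw=((347,150),(366,345)),tray=((285,365),(285,195)))
for n,(a,b) in P.items():
    k=near(T,a);l=near(S,b);ca=cv2.minAreaRect(k);cb=cv2.minAreaRect(l)
    pt,e=tri(T,ca[0],S,cb[0]); g=cast(T,k[:,0],.006)[:,:2].astype(np.float32);rr=cv2.minAreaRect(g);
    print(n,"tri",pt.round(4),round(e,4),"plane",np.round(rr[0],4),np.round(rr[1],4),round(rr[2],1))
k=near(T,(285,365));h=cv2.approxPolyDP(cv2.convexHull(k),4,True)[:,0];print(np.c_[h,cast(T,h,.0).round(4)[:,:2],cast(T,h,.022).round(4)[:,:2]])
E
```

```text
Traceback (most recent call last):
ValueError: min() iterable argument is empty
```

```bash
sed -i 's/RETR_EXTERNAL/RETR_LIST/' h.py
python3 - <<'E'
from h import *
T=pickle.load(open("top.pkl","rb"));S=pickle.load(open("scene.pkl","rb"))
def near(f,p): 
    return min(blobs(f,40),key=lambda k:np.hypot(*(np.array(cv2.minAreaRect(k)[0])-p))-cv2.contourArea(k)/300)
P=dict(case=((387,290),(242,270)),back=((305,246),(331,261)),clasp=((231,228),(395,239)),wa=((377,204),(300,319)),wb=((157,221),(445,214)),bell=((274,173),(402,283)),loupe=((402,346),(202,242)),tw=((347,150),(366,345)))
for n,(a,b) in P.items():
    f=lambda F,p:min(blobs(F,40),key=lambda k:np.hypot(*(np.array(cv2.minAreaRect(k)[0])-p))-min(10,cv2.contourArea(k)/100))
    k=f(T,a);l=f(S,b);ca=cv2.minAreaRect(k);cb=cv2.minAreaRect(l)
    pt,e=tri(T,ca[0],S,cb[0]); g=cast(T,k[:,0],.006)[:,:2].astype(np.float32);rr=cv2.minAreaRect(g);
    print(n,"tri",pt.round(4),round(e,4),"plane",np.round(rr[0],4),np.round(rr[1],4),round(rr[2],1))
for F,p in((T,(285,365)),(S,(285,195))):
    k=near(F,p);h=cv2.approxPolyDP(cv2.convexHull(k),4,True)[:,0];print(np.c_[h,cast(F,h,.0).round(4)[:,:2],cast(F,h,.022).round(4)[:,:2]])
E
```

```text
case tri [ 0.5173 -0.1238  0.0192] 0.1079 plane [ 0.4797 -0.1693] [0.0128 0.0172] 45.6
back tri [ 0.67   -0.0875  0.1472] 0.1259 plane [ 0.6367 -0.166 ] [0.0178 0.0093] 80.0
clasp tri [ 0.6972 -0.0583  0.2063] 0.1938 plane [ 0.6367 -0.166 ] [0.0178 0.0093] 80.0
wa tri [ 0.6672 -0.1194  0.0447] 0.0997 plane [ 0.6367 -0.166 ] [0.0178 0.0093] 80.0
wb tri [ 0.507   0.5494 -0.2161] 0.1195 plane [0.5433 0.4883] [0.0129 0.0125] 46.8
bell tri [ 0.7115 -0.0665  0.1588] 0.2144 plane [ 0.6367 -0.166 ] [0.0178 0.0093] 80.0
loupe tri [ 0.4975 -0.1385  0.0624] 0.0403 plane [ 0.4797 -0.1693] [0.0128 0.0172] 45.6
tw tri [ 0.7362 -0.1127  0.0824] 0.1764 plane [ 0.6779 -0.1893] [0.0162 0.0099] 45.9
[[ 4.460e+02  3.320e+02  4.852e-01 -1.767e-01  4.874e-01 -1.713e-01]
 [ 4.410e+02  3.430e+02  4.684e-01 -1.693e-01  4.710e-01 -1.640e-01]
 [ 4.370e+02  3.350e+02  4.804e-01 -1.630e-01  4.827e-01 -1.579e-01]]
[[3.410e+02 2.550e+02 6.105e-01 6.350e-02 6.268e-01 4.930e-02]
 [3.380e+02 2.690e+02 6.317e-01 4.040e-02 6.472e-01 2.710e-02]
 [3.200e+02 2.660e+02 6.097e-01 2.160e-02 6.260e-01 8.900e-03]
 [3.220e+02 2.530e+02 5.887e-01 4.160e-02 6.057e-01 2.820e-02]]
```

```bash
python3 - <<'E'
from h import *
for n,ps in(("top",((305,246),(231,228),(285,365),(450,250),(387,290),(376,285),(150,350))),("scene",((331,261),(395,239),(285,195),(200,330),(230,270)))):
    f=pickle.load(open(n+".pkl","rb"))["frame"];h=cv2.cvtColor(f,cv2.COLOR_RGB2HSV);print(n,[(p,h[p[1],p[0]].tolist()) for p in ps])
E
```

```text
top [((305, 246), [24, 29, 239]), ((231, 228), [17, 30, 216]), ((285, 365), [21, 27, 67]), ((450, 250), [67, 93, 151]), ((387, 290), [66, 87, 153]), ((376, 285), [18, 31, 205]), ((150, 350), [67, 90, 151])]
scene [((331, 261), [30, 19, 242]), ((395, 239), [16, 35, 218]), ((285, 195), [176, 38, 54]), ((200, 330), [68, 94, 149]), ((230, 270), [16, 34, 227])]
```

```bash
sed -i 's/>90/>58/;s/amin=60/amin=40/' h.py; cat > m.py <<'E'
from h import *
T=pickle.load(open("top.pkl","rb"));S=pickle.load(open("scene.pkl","rb"))
P=dict(case=((387,290),(242,270)),back=((305,246),(331,261)),clasp=((231,228),(395,239)),wa=((377,204),(300,319)),wb=((157,221),(445,214)),bell=((274,173),(402,283)),loupe=((402,346),(202,242)),tw=((347,150),(366,345)))
f=lambda F,p:min(blobs(F,40),key=lambda k:np.hypot(*(np.array(cv2.minAreaRect(k)[0])-p))-min(10,cv2.contourArea(k)/100))
for n,(a,b) in P.items():
    k=f(T,a);l=f(S,b);ca=cv2.minAreaRect(k);cb=cv2.minAreaRect(l)
    pt,e=tri(T,ca[0],S,cb[0]); g=cast(T,k[:,0],.006)[:,:2].astype(np.float32);rr=cv2.minAreaRect(g);
    print(n,"tri",pt.round(4),round(e,4),"plane",np.round(rr[0],4),np.round(rr[1],4),round(rr[2],1))
for F,p in((T,(285,365)),(S,(285,195))):
    k=f(F,p);h=cv2.approxPolyDP(cv2.convexHull(k),4,True)[:,0];print(np.c_[h,cast(F,h,.0).round(4)[:,:2],cast(F,h,.022).round(4)[:,:2]])
E
python3 m.py
```

```text
case tri [ 0.5487 -0.0836  0.0033] 0.0001 plane [ 0.5488 -0.0832] [0.0433 0.049 ] 61.5
back tri [0.6121 0.041  0.0025] 0.0006 plane [0.6122 0.0412] [0.035  0.0365] 1.3
clasp tri [0.6368 0.1544 0.0038] 0.0002 plane [0.6367 0.1541] [0.0409 0.0217] 24.6
wa tri [ 0.6775 -0.0681  0.0034] 0.0007 plane [ 0.677 -0.068] [0.0449 0.0489] 77.3
wb tri [0.6451 0.2679 0.0028] 0.0007 plane [0.6451 0.2673] [0.0472 0.0439] 1.4
bell tri [0.7196 0.0912 0.0145] 0.0003 plane [0.7212 0.0919] [0.0539 0.0504] 1.4
loupe tri [ 0.4639 -0.1075  0.0138] 0.0034 plane [ 0.462  -0.1103] [0.024  0.0242] 0.8
tw tri [ 0.7658 -0.0184 -0.0014] 0.0022 plane [ 0.7636 -0.0189] [0.0158 0.134 ] 88.4
[[ 2.190e+02  3.060e+02  5.175e-01  1.698e-01  5.188e-01  1.663e-01]
 [ 3.590e+02  3.410e+02  4.689e-01 -4.410e-02  4.715e-01 -4.210e-02]
 [ 3.240e+02  4.190e+02  3.510e-01  6.600e-03  3.567e-01  7.300e-03]
 [ 2.610e+02  4.180e+02  3.508e-01  1.016e-01  3.565e-01  9.980e-02]
 [ 2.140e+02  3.910e+02  3.897e-01  1.734e-01  3.943e-01  1.698e-01]]
[[3.380e+02 2.530e+02 6.041e-01 6.240e-02 6.206e-01 4.830e-02]
 [3.380e+02 2.680e+02 6.300e-01 4.180e-02 6.456e-01 2.840e-02]
 [3.200e+02 2.650e+02 6.080e-01 2.290e-02 6.244e-01 1.020e-02]
 [3.230e+02 2.530e+02 5.896e-01 4.290e-02 6.067e-01 2.950e-02]]
```

```bash
cat > go.py <<'E'
# usage: go.py tx ty heading(deg, tray frame) z   (mm) -> shift in units, in present and in turned tool frame
import sys,numpy as np
from cell import r
from scipy.spatial.transform import Rotation as Ro
O=np.array([.436,.075]);a=np.radians(-12.8);U=np.array([[np.cos(a),-np.sin(a)],[np.sin(a),np.cos(a)]])
s=r.get_state();R=Ro.from_rotvec(s["tool_rot"]).as_matrix();p=s["position"]
h=np.degrees(np.arctan2(R[1,0],R[0,0]))+12.8;t=(U.T@(p[:2]-O))*1000
print("t",round(s["time"],2),"tray xy",t.round(1),"z",round(p[2]*1000,1),"head",round(h%360,1),"tilt",R[:2,2].round(3),"F",s["contact_force"].round(1),"w",round(s["gripper_width"],3))
if len(sys.argv)>1:
    x,y,H,z=map(float,sys.argv[1:5]);g=np.r_[O+U@[x/1000,y/1000],z/1000]
    dh=(H-h+180)%360-180;Rt=Ro.from_euler('z',dh,degrees=True).as_matrix()@R
    print("now",(R.T@(g-p)/.04).round(2),"turnz",round(-dh/4,2),"after",(Rt.T@(g-p)/.04).round(2))
E
python3 go.py 226 150 210 120
```

```text
t 0.1 tray xy [-394.2  354.7] z 230.8 head 178.4 tilt [-0.    -0.001] F [0.2 0.2 0.1] w 1.001
now [-15.64  -4.69   2.77] turnz -7.89 after [-10.87 -12.18   2.78]
```

Emit:
{"op": "move_arm", "data": {
  "rows": [
    [[-0.94,-0.28,0],[0,0,0]],
    [[-0.94,-0.28,0],[0,0,0]],
    [[-0.94,-0.28,0],[0,0,0]],
    [[-0.94,-0.28,0],[0,0,0]],
    [[-0.94,-0.28,0],[0,0,0]],
    [[-0.94,-0.28,0],[0,0,0]],
    [[-0.94,-0.28,0],[0,0,0]],
    [[-0.94,-0.28,0],[0,0,0]]
  ],
  "fingers": 1,
  "newtons": 20
}}

```text
time: 0.77
position: [0.4007, 0.3457, 0.2311]
tool_rot: [-0.393, -3.117, 0.0]
contact_force: [0.4, 1.9, 0.4]
gripper_width: 0.0
finger_force: 0.0
```

Emit:
{"op": "move_arm", "data": {
  "rows": [
    [[-0.94,-0.28,0],[0,0,0]],
    [[-0.94,-0.28,0],[0,0,0]],
    [[-0.94,-0.28,0],[0,0,0]],
    [[-0.94,-0.28,0],[0,0,0]],
    [[-0.94,-0.28,0],[0,0,0]],
    [[-0.94,-0.28,0],[0,0,0]],
    [[-0.94,-0.28,0],[0,0,0]],
    [[-0.94,-0.28,0],[0,0,0]]
  ]
}}

```text
time: 1.43
position: [0.6698, 0.1843, 0.2308]
tool_rot: [-0.393, -3.116, 0.0]
contact_force: [1.1, 1.3, 0.7]
gripper_width: 0.002
finger_force: 0.0
```

Emit:
{"op": "move_arm", "data": {
  "rows": [
    [[0,0,0.35],[0,0,-1]],
    [[0,0,0.35],[0,0,-1]],
    [[0,0,0.35],[0,0,-1]],
    [[0,0,0.35],[0,0,-1]],
    [[0,0,0.35],[0,0,-1]],
    [[0,0,0.35],[0,0,-1]],
    [[0,0,0.35],[0,0,-1]],
    [[0,0,0.35],[0,0,-0.9]]
  ]
}}

```text
time: 2.1
position: [0.6682, 0.1856, 0.1181]
tool_rot: [0.476, -3.104, 0.0]
contact_force: [0.3, 0.4, -0.0]
gripper_width: 0.002
finger_force: 0.0
```

```bash
python3 go.py 226 150 210 30
```

```text
t 2.1 tray xy [201.9 159.3] z 118.1 head 210.2 tilt [-0.001 -0.   ] F [ 0.3  0.4 -0. ] w 0.002
now [-0.4 -0.5  2.2] turnz 0.06 after [-0.41 -0.5   2.2 ]
```

Emit:
{"op": "move_arm", "data": {
  "rows": [
    [[-0.2,-0.25,0.5],[0,0,0]],
    [[-0.2,-0.25,0.5],[0,0,0]],
    [[0,0,0.6],[0,0,0]],
    [[0,0,0.6],[0,0,0]],
    [[0,0,0.3],[0,0,0]],
    [[0,0,0.25],[0,0,0]],
    [[0,0,0],[0,0,0]]
  ]
}}

```text
time: 2.68
position: [0.6884, 0.1712, 0.0072]
tool_rot: [0.47, -3.103, -0.0]
contact_force: [-1.5, 0.3, -0.7]
gripper_width: 0.002
finger_force: 0.0
```

```bash
cat > pic.py <<'E'
import sys,cv2,pickle
from cell import r
for n in("top","scene"):
    f=r.grab_frame(n);pickle.dump(f,open(n+".pkl","wb"))
    cv2.imwrite(f"pics/{n}{sys.argv[1]}.png",f["frame"][:,:,::-1])
E
python3 pic.py 1; python3 go.py 178 122 210 4
```

```text
t 2.78 tray xy [226.5 150.4] z 10.0 head 210.0 tilt [0.001 0.   ] F [ 0.7 -0.2  0.4] w -0.001
now [ 1.4  -0.01  0.15] turnz 0.01 after [ 1.4  -0.01  0.15]
```

View pics/scene1.png

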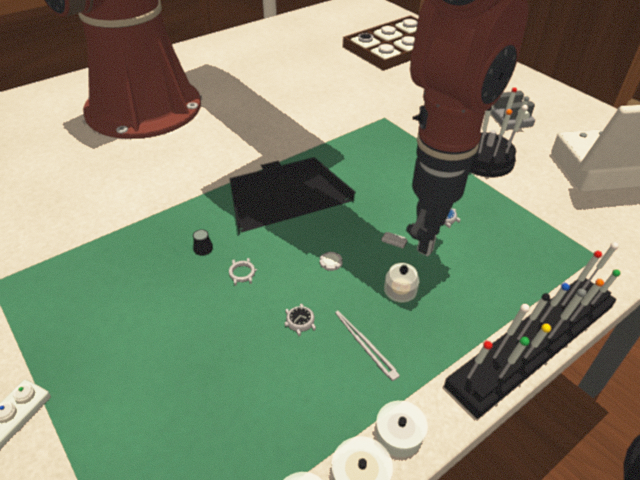

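Fingers are at (428,245), behind the clasp (394,240), and the other parts are unmoved.

Emit:
{"op": "move_arm", "data": {
  "rows": [
    [[0,0,0.05],[0,0,0]],
    [[0.1,0,0.05],[0,0,0]],
    [[0.2,0,0.03],[0,0,0]],
    [[0.1,0,0],[0,0,0]],
    [[0.1,0,0],[0,0,0]],
    [[0.1,0,0],[0,0,0]],
    [[0.1,0,0],[0,0,0]],
    [[0.1,0,0],[0,0,0]]
  ]
}}

```text
time: 3.45
position: [0.6592, 0.1618, 0.0044]
tool_rot: [-0.47, 3.105, -0.0]
contact_force: [0.7, -0.2, -0.6]
gripper_width: 0.004
finger_force: 0.2
```

Emit:
{"op": "move_arm", "data": {
  "rows": [
    [[0.15,0,0],[0,0,0]],
    [[0.15,0,0],[0,0,0]],
    [[0.15,0,0],[0,0,0]],
    [[0.15,0,0],[0,0,0]],
    [[0.15,0,0],[0,0,0]],
    [[0.15,0,0],[0,0,0]],
    [[0.15,0,0],[0,0,0]],
    [[0.1,0,0],[0,0,0]]
  ]
}}

```text
time: 4.12
position: [0.6144, 0.148, 0.0041]
tool_rot: [0.47, -3.106, 0.0]
contact_force: [0.8, -0.5, -0.3]
gripper_width: -0.001
finger_force: 0.1
```

```bash
python3 pic.py 2; python3 go.py 20 70 190 4; python3 -c "
import cv2;a=cv2.imread('pics/top2.png')[180:400,120:440];b=cv2.imread('pics/scene2.png')[150:320,190:470]
import numpy as np;a=cv2.resize(a,(640,440));cv2.imwrite('pics/c2.png',a)"
```

```text
t 4.22 tray xy [157.8 110.7] z 4.1 head 210.0 tilt [-0.001 -0.   ] F [-0.9  0.2 -0.1] w -0.0
now [3.49 0.84 0.  ] turnz 5.01 after [ 3.57 -0.4   0.  ]
```

View pics/c2.png

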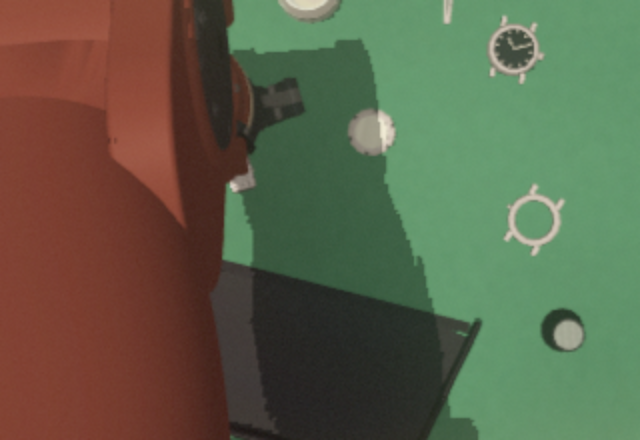

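Clasp's front end shows at crop (240,178), aligned with the push. Case and back are undisturbed.

Emit:
{"op": "move_arm", "data": {
  "rows": [
    [[0.15,0,0],[0,0,0.5]],
    [[0.15,0,0],[0,0,0.5]],
    [[0.15,0,0],[0,0,0.5]],
    [[0.15,0,0],[0,0,0.5]],
    [[0.15,0,0],[0,0,0.5]],
    [[0.15,0,0],[0,0,0]],
    [[0.15,0,0],[0,0,0]],
    [[0.15,0,0],[0,0,0]]
  ]
}}

```text
time: 4.88
position: [0.568, 0.1391, 0.0041]
tool_rot: [-0.2, 3.135, 0.0]
contact_force: [-0.1, -0.3, 1.2]
gripper_width: 0.002
finger_force: 0.2
```

```bash
python3 pic.py 3; python3 go.py 45 70 190 4; python3 -c "
import cv2;b=cv2.imread('pics/scene3.png')[140:300,200:480]
cv2.imwrite('pics/c3.png',cv2.resize(b,(784,448)))"
```

```text
t 4.98 tray xy [113.7  91.5] z 4.0 head 200.1 tilt [-0.001 -0.   ] F [ 0.3 -0.4 -0.3] w 0.0
now [1.8  0.08 0.  ] turnz 2.52 after [ 1.78 -0.23  0.  ]
```

View pics/c3.png

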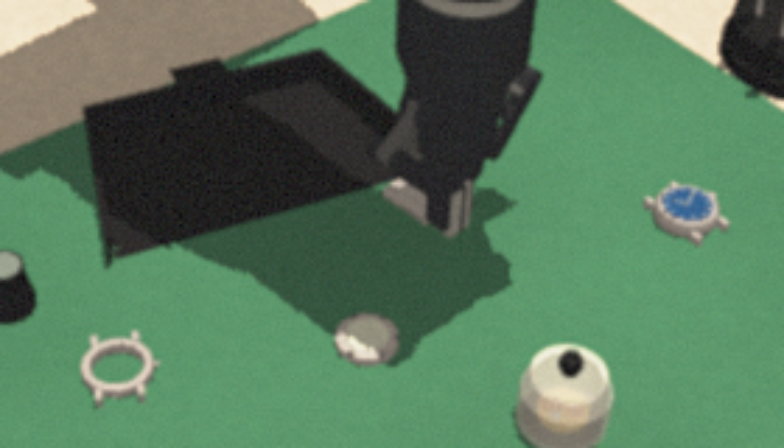

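Clasp at crop (425,210) is in front of the fingers and just at the lip. Carry on.

Emit:
{"op": "move_arm", "data": {
  "rows": [
    [[0.15,0,-0.01],[0,0,0.4]],
    [[0.15,0,0],[0,0,0.4]],
    [[0.15,0,0],[0,0,0.4]],
    [[0.15,0,0],[0,0,0.4]],
    [[0.15,0,0],[0,0,0.4]],
    [[0.15,0,0],[0,0,0]],
    [[0.15,0,0],[0,0,0]],
    [[0.15,0,0],[0,0,0]]
  ]
}}

```text
time: 5.65
position: [0.5202, 0.1373, 0.0046]
tool_rot: [0.019, 3.141, 0.0]
contact_force: [0.6, -0.2, 0.0]
gripper_width: -0.001
finger_force: 0.1
```

Emit:
{"op": "move_arm", "data": {
  "rows": [
    [[0.15,0,0],[0,0,0]],
    [[0.15,0,0],[0,0,0]],
    [[0.15,0,0],[0,0,0]],
    [[0.12,0,0],[0,0,0]],
    [[0.06,0,0],[0,0,0]],
    [[0,0,0],[0,0,0]],
    [[-0.3,0,0],[0,0,0]],
    [[-0.2,0,-0.7],[0,0,0]]
  ]
}}

```text
time: 6.32
position: [0.5125, 0.1369, 0.0292]
tool_rot: [-0.021, -3.135, 0.001]
contact_force: [-0.7, -0.3, -0.2]
gripper_width: -0.001
finger_force: 0.0
```

```bash
python3 pic.py 4; python3 go.py 244 6 180 60; python3 -c "
import cv2;b=cv2.imread('pics/scene4.png')[140:300,200:480]
cv2.imwrite('pics/c4.png',cv2.resize(b,(784,448)))"
```

```text
t 6.42 tray xy [66.9 79.4] z 35.3 head 192.0 tilt [0.006 0.001] F [0.5 0.9 0.2] w 0.004
now [-3.95 -2.72 -0.6 ] turnz 3.0 after [-4.43 -1.83 -0.59]
```

View pics/c4.png

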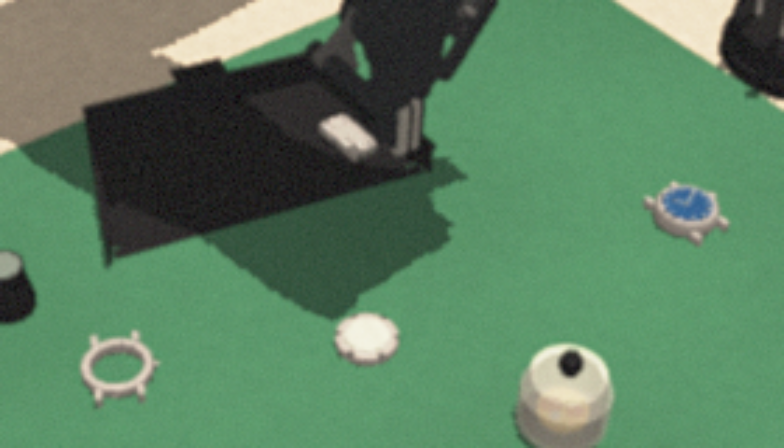

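Clasp (crop (348,135)) lies flat well inside the tray. Next is the case back, with a slightly open finger pair as a V.

Emit:
{"op": "move_arm", "data": {
  "rows": [
    [[0,0,-0.2],[0,0,1]],
    [[0,0,-0.2],[0,0,1]],
    [[0,0,-0.2],[0,0,1]],
    [[0,0,0],[0,0,1]],
    [[0,0,0],[0,0,0.25]]
  ],
  "fingers": 0.85
}}

```text
time: 6.83
position: [0.5155, 0.1373, 0.0568]
tool_rot: [0.49, 3.102, 0.0]
contact_force: [-0.3, 0.4, -0.1]
gripper_width: 0.148
finger_force: 0.0
```

```bash
python3 go.py 230 1.5 175 12
```

```text
t 6.83 tray xy [63.7 78.4] z 56.8 head 174.8 tilt [0.001 0.   ] F [-0.3  0.4 -0.1] w 0.148
now [-4.31 -1.54  1.12] turnz -0.04 after [-4.31 -1.55  1.12]
```

Emit:
{"op": "move_arm", "data": {
  "rows": [
    [[-0.72,-0.26,0],[0,0,0]],
    [[-0.72,-0.26,0],[0,0,0]],
    [[-0.72,-0.26,0],[0,0,0]],
    [[-0.72,-0.26,0],[0,0,0]],
    [[-0.72,-0.26,0],[0,0,0]],
    [[-0.72,-0.26,0],[0,0,0]],
    [[0,0,0.3],[0,0,0]],
    [[0,0,0.3],[0,0,0]]
  ]
}}

```text
time: 7.5
position: [0.662, 0.0239, 0.0317]
tool_rot: [0.486, 3.102, 0.0]
contact_force: [-0.8, -0.1, -0.4]
gripper_width: 0.151
finger_force: 0.0
```

Emit:
{"op": "move_arm", "data": {
  "rows": [
    [[0,0,0.3],[0,0,0]],
    [[0,0,0.15],[0,0,0]],
    [[0,0,0.1],[0,0,0]],
    [[0,0,0],[0,0,0]]
  ]
}}

```text
time: 7.83
position: [0.6593, 0.0259, 0.0093]
tool_rot: [-0.483, -3.102, 0.0]
contact_force: [-0.0, -0.1, 0.6]
gripper_width: 0.15
finger_force: 0.0
```

```bash
python3 pic.py 5; python3 go.py 179 6 175 3; python3 -c "
import cv2;b=cv2.imread('pics/scene5.png')[160:320,200:480]
cv2.imwrite('pics/c5.png',cv2.resize(b,(784,448)))"
```

```text
t 7.93 tray xy [229.9   1.6] z 10.8 head 175.1 tilt [ 0. -0.] F [0.6 0.1 0. ] w 0.155
now [1.28 0.   0.19] turnz 0.02 after [ 1.28 -0.    0.19]
```

View pics/c5.png

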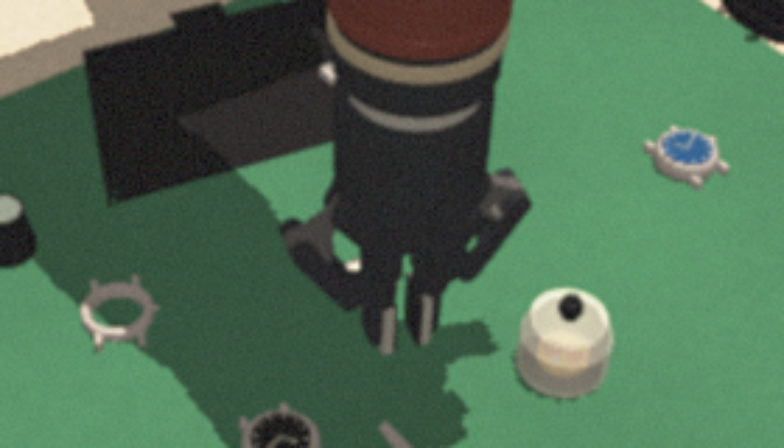

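Fingers straddle the back's line, crop (405,330), clear of the tweezers (395,435) and the bell (565,345). Lower and push.

Emit:
{"op": "move_arm", "data": {
  "rows": [
    [[0,0,0.06],[0,0,0]],
    [[0.1,0,0.06],[0,0,0]],
    [[0.2,0,0.05],[0,0,0]],
    [[0.1,0,0],[0,0,0]],
    [[0.1,0,0],[0,0,0]],
    [[0.1,0,0],[0,0,0]],
    [[0.1,0,0],[0,0,0]],
    [[0.15,0,0],[0,0,0]]
  ]
}}

```text
time: 8.6
position: [0.6285, 0.0355, 0.004]
tool_rot: [0.485, 3.103, 0.0]
contact_force: [0.1, 0.4, 1.4]
gripper_width: 0.152
finger_force: 0.2
```

Emit:
{"op": "move_arm", "data": {
  "rows": [
    [[0.17,0,0],[0,0,0]],
    [[0.17,0,0],[0,0,0]],
    [[0.17,0,0],[0,0,0]],
    [[0.17,0,0],[0,0,0]],
    [[0.17,0,0],[0,0,0]],
    [[0.17,0,0],[0,0,0]],
    [[0.17,0,0],[0,0,0]],
    [[0.17,0,0],[0,0,0]]
  ]
}}

```text
time: 9.27
position: [0.5758, 0.0523, 0.0037]
tool_rot: [0.485, 3.104, 0.0]
contact_force: [-0.5, 0.6, -0.2]
gripper_width: 0.156
finger_force: 0.2
```

```bash
python3 pic.py 6; python3 go.py 48 18 175 4; python3 -c "
import cv2;b=cv2.imread('pics/scene6.png')[140:300,200:480]
cv2.imwrite('pics/c6.png',cv2.resize(b,(784,448)))"
```

```text
t 9.37 tray xy [140.6   8.9] z 3.6 head 175.1 tilt [-0.001  0.   ] F [-0.9 -0.9 -0. ] w 0.152
now [ 2.33  0.03 -0.01] turnz 0.01 after [ 2.33  0.02 -0.01]
```

View pics/c6.png

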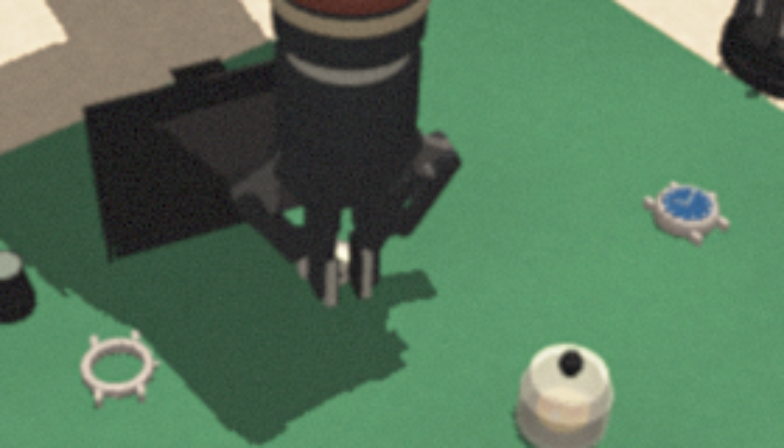

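The back (crop (340,262)) is carried centred between the fingers. Continue into the tray.

Emit:
{"op": "move_arm", "data": {
  "rows": [
    [[0.17,0,-0.01],[0,0,0]],
    [[0.17,0,-0.01],[0,0,0]],
    [[0.17,0,0],[0,0,0]],
    [[0.17,0,0],[0,0,0]],
    [[0.17,0,0],[0,0,0]],
    [[0.17,0,0],[0,0,0]],
    [[0.17,0,0],[0,0,0]],
    [[0.17,0,0],[0,0,0]]
  ]
}}

```text
time: 10.03
position: [0.524, 0.0689, 0.0045]
tool_rot: [0.485, 3.104, 0.0]
contact_force: [1.2, -0.7, -0.0]
gripper_width: 0.149
finger_force: 0.2
```

Emit:
{"op": "move_arm", "data": {
  "rows": [
    [[0.17,0,0],[0,0,0]],
    [[0.17,0,0],[0,0,0]],
    [[0.17,0,0],[0,0,0]],
    [[0.17,0,0],[0,0,0]],
    [[0.12,0,0],[0,0,0]],
    [[0.06,0,0],[0,0,0]],
    [[0,0,0],[0,0,0]],
    [[-0.3,0,0],[0,0,0]]
  ]
}}

```text
time: 10.7
position: [0.5008, 0.0762, 0.0043]
tool_rot: [-0.483, -3.101, 0.0]
contact_force: [0.3, -0.0, 0.7]
gripper_width: 0.151
finger_force: 0.0
```

Emit:
{"op": "move_arm", "data": {
  "rows": [
    [[-0.4,0,-0.4],[0,0,0]],
    [[-0.4,0,-0.7],[0,0,0]],
    [[-0.4,0,-0.7],[0,0,0]],
    [[0,0,0],[0,0,0]]
  ]
}}

```text
time: 11.03
position: [0.5541, 0.0602, 0.081]
tool_rot: [0.485, 3.096, 0.002]
contact_force: [1.5, -0.7, 0.8]
gripper_width: 0.15
finger_force: 0.0
```

```bash
python3 pic.py 7; python3 go.py 191 -163 143.3 60; python3 -c "
import cv2;b=cv2.imread('pics/scene7.png')[140:300,200:480]
cv2.imwrite('pics/c7.png',cv2.resize(b,(784,448)))"
```

```text
t 11.13 tray xy [113.6  11.3] z 76.8 head 175.0 tilt [0.001 0.   ] F [-0.3 -0.3 -0.9] w 0.149
now [-2.31 -4.17  0.42] turnz 7.93 after [-4.16 -2.34  0.42]
```

View pics/c7.png

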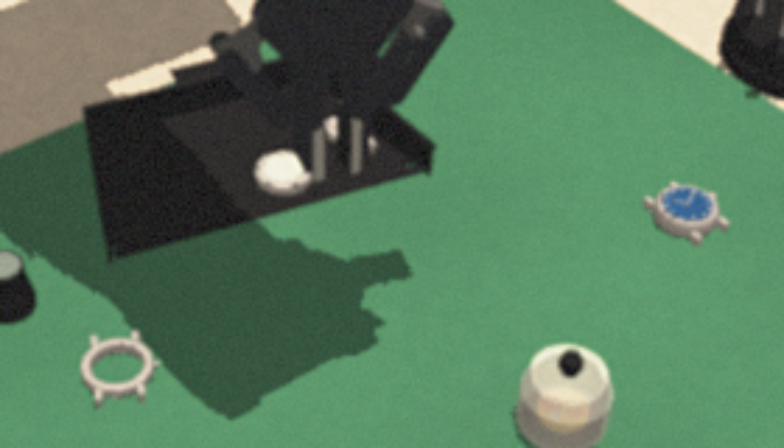

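Case back (crop (282,172)) is flat in the tray and the clasp is still inside. Now the case.

Emit:
{"op": "move_arm", "data": {
  "rows": [
    [[-0.38,-0.69,0],[0,0,0]],
    [[-0.38,-0.69,0],[0,0,0]],
    [[-0.38,-0.69,0],[0,0,0]],
    [[-0.38,-0.69,0],[0,0,0]],
    [[-0.38,-0.69,0],[0,0,0]],
    [[-0.38,-0.69,0],[0,0,0]],
    [[0,0,0],[0,0,1]],
    [[0,0,0],[0,0,1]]
  ]
}}

```text
time: 11.8
position: [0.5835, -0.1256, 0.0744]
tool_rot: [-0.708, -3.057, -0.001]
contact_force: [-1.3, 1.2, -0.3]
gripper_width: 0.152
finger_force: 0.0
```

Emit:
{"op": "move_arm", "data": {
  "rows": [
    [[0,0,0],[0,0,1]],
    [[0,0,0],[0,0,1]],
    [[0,0,0],[0,0,1]],
    [[0,0,0],[0,0,1]],
    [[0,0,0],[0,0,1]],
    [[0,0,0],[0,0,0.25]],
    [[0,0,0],[0,0,0]]
  ]
}}

```text
time: 12.38
position: [0.5838, -0.1238, 0.0751]
tool_rot: [-1.245, -2.881, 0.0]
contact_force: [0.2, -0.6, 0.6]
gripper_width: 0.148
finger_force: 0.0
```

```bash
python3 go.py 195 -153 146 12
```

```text
t 12.38 tray xy [ 188.2 -161.1] z 75.1 head 146.1 tilt [-0.003  0.001] F [ 0.2 -0.6  0.6] w 0.148
now [-0.03  0.27  1.58] turnz 0.02 after [-0.03  0.27  1.58]
```

Emit:
{"op": "move_arm", "data": {
  "rows": [
    [[0,0.27,0.3],[0,0,0]],
    [[0,0,0.35],[0,0,0]],
    [[0,0,0.35],[0,0,0]],
    [[0,0,0.3],[0,0,0]],
    [[0,0,0.2],[0,0,0]],
    [[0,0,0.1],[0,0,0]],
    [[0,0,0],[0,0,0]]
  ]
}}

```text
time: 12.97
position: [0.5925, -0.1167, 0.0112]
tool_rot: [-1.245, -2.882, 0.0]
contact_force: [0.3, -0.0, 0.2]
gripper_width: 0.149
finger_force: 0.0
```

```bash
python3 pic.py 8; python3 go.py 145 -129 146 3.5; python3 -c "
import cv2;b=cv2.imread('pics/top8.png')[190:400,200:480]
cv2.imwrite('pics/c8.png',cv2.resize(b,(784,588)))"
```

```text
t 13.07 tray xy [ 196.1 -152.5] z 12.6 head 146.1 tilt [ 0. -0.] F [-0.1  0.1  0.6] w 0.151
now [ 1.39 -0.23  0.23] turnz 0.02 after [ 1.39 -0.23  0.23]
```

View pics/c8.png

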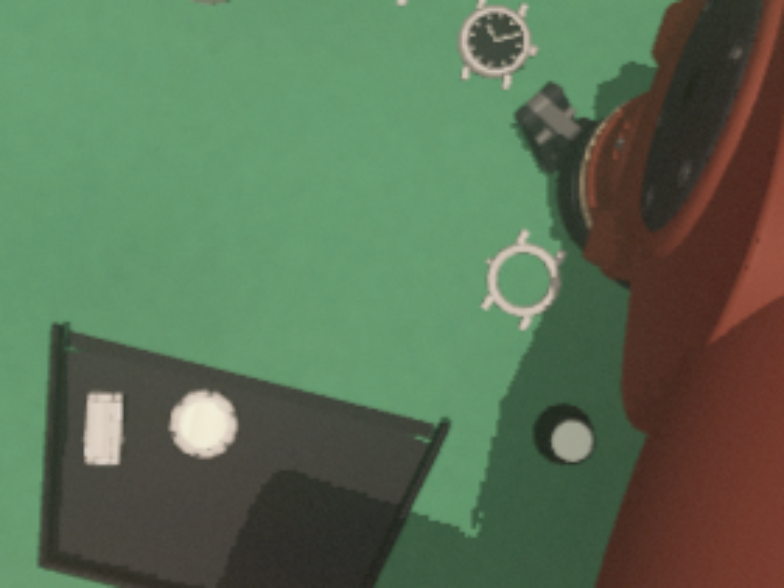

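Clasp (crop (104,428)) and back (203,424) are well inside the tray. The case is at (524,280), with rear lugs at (524,236) and (560,258), as planned. Push, and check from here on by numbers.

Emit:
{"op": "move_arm", "data": {
  "rows": [
    [[0,0,0.08],[0,0,0]],
    [[0.05,0,0.08],[0,0,0]],
    [[0.1,0,0.06],[0,0,0]],
    [[0.1,0,0],[0,0,0]],
    [[0.1,0,0],[0,0,0]],
    [[0.1,0,0],[0,0,0]],
    [[0.1,0,0],[0,0,0]],
    [[0.1,0,0],[0,0,0]]
  ]
}}

```text
time: 13.73
position: [0.5753, -0.098, 0.0039]
tool_rot: [1.247, 2.883, 0.0]
contact_force: [-0.1, 0.6, -0.1]
gripper_width: 0.152
finger_force: 0.1
```

Emit:
{"op": "move_arm", "data": {
  "rows": [
    [[0.13,0,0],[0,0,0]],
    [[0.13,0,0],[0,0,0]],
    [[0.13,0,0],[0,0,0]],
    [[0.13,0,0],[0,0,0]],
    [[0.13,0,0],[0,0,0]],
    [[0.13,0,0],[0,0,0]],
    [[0.13,0,0],[0,0,0]],
    [[0,0,0],[0,0,0]]
  ]
}}

```text
time: 14.4
position: [0.5495, -0.0709, 0.0036]
tool_rot: [-1.246, -2.883, -0.0]
contact_force: [0.4, 0.3, -0.8]
gripper_width: 0.15
finger_force: 0.0
```

```bash
python3 pic.py 9; cat > where.py <<'E'
from h import *
# bright steel blobs in the tray frame, assumed at 5 mm height
a=np.radians(-12.8);U=np.array([[np.cos(a),-np.sin(a)],[np.sin(a),np.cos(a)]])
for n in("top","scene"):
    F=pickle.load(open(n+".pkl","rb"));hsv=cv2.cvtColor(F["frame"],cv2.COLOR_RGB2HSV)
    m=((hsv[...,2]>105)&(hsv[...,1]<60)).astype(np.uint8)*255
    for k in cv2.findContours(m,cv2.RETR_EXTERNAL,cv2.CHAIN_APPROX_NONE)[0]:
        t=(cast(F,k[:,0],.005)[:,:2]-[.436,.075])@U*1000;q=cv2.minAreaRect(t.astype(np.float32))
        if 8<len(k)<500 and -80<q[0][0]<190 and abs(q[0][1])<160 and max(q[1])>9: print(n,np.round(q[0]),np.round(q[1]),round(q[2]),"hole" if 0 else "",t.min(0).round(),t.max(0).round())
E
python3 where.py; python3 go.py 41 -45 146 4
```

```text
top [ -75. -107.] [ 3. 41.] 14  [ -79. -126.] [-69. -86.]
top [12. 70.] [38. 20.] 14  [-8. 58.] [33. 83.]
top [27. 19.] [35. 36.] 59  [10.  1.] [45. 37.]
top [104. -89.] [47. 23.] 11  [  82. -104.] [128. -79.]
top [176. -85.] [26. 23.] 21  [161. -98.] [186. -72.]
scene [ 141. -110.] [ 4. 31.] 76  [ 126. -115.] [ 157. -105.]
scene [ 124. -113.] [3. 9.] 71  [ 119. -115.] [ 129. -110.]
scene [ 129. -128.] [ 4. 31.] 77  [ 113. -133.] [ 144. -124.]
scene [  90. -105.] [ 8. 18.] 58  [  81. -111.] [ 100. -100.]
scene [ 69. -40.] [32.  9.] 26  [ 55. -47.] [ 85. -31.]
scene [27. 19.] [36. 41.] 66  [8. 0.] [49. 38.]
scene [-45. -73.] [70. 21.] 69  [ -67. -102.] [-32. -36.]
scene [10. 71.] [43. 24.] 14  [-12.  58.] [33. 85.]
t 14.5 tray xy [ 144.1 -117.6] z 3.7 head 146.0 tilt [ 0. -0.] F [-0.2 -0.5  0.1] w 0.152
now [ 3.15  0.07 -0.01] turnz 0.01 after [ 3.15  0.06 -0.01]
```

Emit:
{"op": "move_arm", "data": {
  "rows": [
    [[0.15,0,0],[0,0,0]],
    [[0.15,0,0],[0,0,0]],
    [[0.15,0,0],[0,0,0]],
    [[0.15,0,0],[0,0,0]],
    [[0.15,0,0],[0,0,0]],
    [[0.15,0,0],[0,0,0]],
    [[0.15,0,0],[0,0,0]],
    [[0,0,0],[0,0,0]]
  ]
}}

```text
time: 15.17
position: [0.5205, -0.0401, 0.0036]
tool_rot: [-1.245, -2.883, -0.0]
contact_force: [-0.5, 0.5, 0.0]
gripper_width: 0.15
finger_force: 0.0
```

```bash
python3 pic.py 10; python3 where.py; python3 go.py 41 -45 146 4
```

```text
top [12. 70.] [38. 20.] 14  [-8. 58.] [33. 83.]
top [27. 19.] [35. 36.] 59  [10.  1.] [45. 37.]
top [ 77. -60.] [15. 32.] 81  [ 60. -66.] [ 93. -51.]
top [136. -57.] [24. 21.] 23  [121. -67.] [145. -44.]
scene [105. -86.] [ 5. 35.] 74  [ 88. -92.] [122. -80.]
scene [ 89. -89.] [ 3. 10.] 70  [ 84. -91.] [ 95. -86.]
scene [  93. -104.] [ 4. 37.] 75  [  75. -110.] [110. -98.]
scene [ 93. -65.] [ 4. 12.] 82  [ 88. -68.] [ 99. -63.]
scene [ 61. -81.] [ 6. 14.] 83  [ 54. -84.] [ 68. -77.]
scene [ 29. -12.] [33.  7.] 29  [ 13. -20.] [44. -3.]
scene [27. 19.] [36. 41.] 66  [7. 0.] [49. 38.]
scene [10. 72.] [42. 23.] 11  [-11.  58.] [33. 85.]
t 15.27 tray xy [109.2 -94.1] z 3.8 head 146.1 tilt [ 0. -0.] F [-0.3 -0.1  1.1] w 0.15
now [ 2.1   0.07 -0.01] turnz 0.01 after [ 2.1   0.06 -0.01]
```

Emit:
{"op": "move_arm", "data": {
  "rows": [
    [[0.15,0,-0.01],[0,0,-0.3]],
    [[0.15,0,0],[0,0,-0.3]],
    [[0.15,0,0],[0,0,-0.3]],
    [[0.15,0,0],[0,0,-0.3]],
    [[0.15,0,0],[0,0,-0.3]],
    [[0.15,0,0],[0,0,-0.3]],
    [[0.15,0,0],[0,0,-0.3]],
    [[0,0,0],[0,0,0]]
  ]
}}

```text
time: 15.93
position: [0.4898, -0.0116, 0.004]
tool_rot: [-1.028, -2.967, 0.0]
contact_force: [-0.9, 0.4, -0.5]
gripper_width: 0.15
finger_force: 0.0
```

```bash
python3 pic.py 11; python3 where.py; python3 go.py 45 -55 154 4
```

```text
top [12. 70.] [38. 20.] 14  [-8. 58.] [33. 83.]
top [27. 19.] [36. 36.] 14  [10.  1.] [45. 37.]
top [ 91. -22.] [14. 11.] 77  [ 85. -29.] [ 97. -15.]
scene [ 54. -67.] [ 7. 10.] 70  [ 48. -71.] [ 59. -63.]
scene [ 67. -62.] [ 4. 35.] 73  [ 49. -69.] [ 84. -55.]
scene [ 57. -82.] [ 4. 38.] 74  [ 39. -88.] [ 75. -75.]
scene [ 17. -58.] [20. 13.] 12  [  7. -64.] [ 26. -51.]
scene [30. 20.] [32. 41.] 42  [8. 0.] [49. 38.]
scene [-21.  18.] [27.  8.] 34  [-33.  12.] [-9. 27.]
scene [10. 72.] [43. 24.] 13  [-12.  57.] [33. 85.]
t 16.03 tray xy [ 72.9 -72.9] z 4.2 head 154.4 tilt [-0.  0.] F [ 0.6 -0.4  0.5] w 0.152
now [0.82 0.1  0.  ] turnz 0.11 after [0.82 0.1  0.  ]
```

Emit:
{"op": "move_arm", "data": {
  "rows": [
    [[0.15,0,0],[0,0,0]],
    [[0.15,0,0],[0,0,0]],
    [[0.15,0,0],[0,0,0]],
    [[0.15,0,0],[0,0,0]],
    [[0.1,0,0],[0,0,0]],
    [[0.05,0,0],[0,0,0]],
    [[0,0,0],[0,0,0]],
    [[-0.3,0,0],[0,0,0]]
  ]
}}

```text
time: 16.7
position: [0.4752, -0.0004, 0.0039]
tool_rot: [-1.03, -2.965, 0.0]
contact_force: [0.4, 0.7, -0.6]
gripper_width: 0.148
finger_force: 0.0
```

Emit:
{"op": "move_arm", "data": {
  "rows": [
    [[-0.5,0,0],[0,0,0]],
    [[-0.5,0,-0.3],[0,0,0]],
    [[-0.3,0,-0.8],[0,0,0]],
    [[0,0,-1],[0,0,0]],
    [[0,0,-1],[0,0,0]],
    [[0,0,-1],[0,0,0]],
    [[0,-1,-0.2],[0,0,0]],
    [[0,-1,0],[0,0,0]]
  ]
}}

```text
time: 17.37
position: [0.4713, -0.0977, 0.1797]
tool_rot: [1.025, 2.962, -0.0]
contact_force: [-0.1, -1.4, -0.6]
gripper_width: 0.149
finger_force: 0.0
```

Emit:
{"op": "move_arm", "data": {
  "rows": [
    [[0,-1,0],[0,0,0]],
    [[0,-1,0],[0,0,0]],
    [[0,-1,0],[0,0,0]],
    [[0,-1,0],[0,0,0]],
    [[0,0,0],[0,0,0]],
    [[0,0,0],[0,0,0]]
  ]
}}

```text
time: 17.87
position: [0.3681, -0.2243, 0.1765]
tool_rot: [1.04, 2.964, -0.001]
contact_force: [1.0, 1.3, -0.2]
gripper_width: 0.147
finger_force: 0.0
```

```bash
python3 pic.py 12; python3 where.py; python3 m.py | head -8; python3 go.py
```

```text
top [ 13. -46.] [43. 50.] 66  [-16. -69.] [ 39. -25.]
top [12. 70.] [38. 20.] 14  [-8. 58.] [33. 83.]
top [27. 19.] [35. 36.] 59  [10.  1.] [45. 37.]
scene [ 11. -46.] [42. 54.] 67  [-18. -69.] [ 41. -23.]
scene [27. 19.] [36. 41.] 66  [7. 0.] [49. 38.]
scene [10. 72.] [43. 23.] 12  [-12.  58.] [33. 85.]
case tri [ 0.4646 -0.108   0.0147] 0.0039 plane [ 0.4624 -0.1111] [0.0237 0.0244] 82.7
back tri [ 0.6904  0.0196 -0.0177] 0.162 plane [0.7212 0.0919] [0.0539 0.0504] 1.4
clasp tri [0.7197 0.0912 0.0144] 0.0001 plane [0.7212 0.0919] [0.0539 0.0504] 1.4
wa tri [ 0.6774 -0.0679  0.0033] 0.001 plane [ 0.6768 -0.068 ] [0.0448 0.0489] 76.4
wb tri [0.6452 0.2682 0.002 ] 0.0007 plane [0.6451 0.2673] [0.0472 0.0439] 1.4
bell tri [0.7197 0.0912 0.0144] 0.0001 plane [0.7212 0.0919] [0.0539 0.0504] 1.4
loupe tri [ 0.4646 -0.108   0.0147] 0.0039 plane [ 0.4624 -0.1111] [0.0237 0.0244] 82.7
tw tri [ 7.658e-01 -1.780e-02  5.000e-04] 0.0037 plane [ 0.7636 -0.0189] [0.0158 0.134 ] 88.4
t 17.97 tray xy [   0.7 -304.7] z 176.3 head 154.4 tilt [0. 0.] F [ 0.3 -0.3  0. ] w 0.149
```

Both views put the case at x=13, the clasp at 12 and the back at 27 mm, all inside the limits. The bystanders haven't moved and the arm is clear.

```bash
python3 -c "
from cell import r
print(r.job_done())"
```

```text
the job is handed in; nothing more can be done
None
```

The case, case back and clasp were swept into the tray and the job is handed in: final camera measurements put all three within the tray limits and the bystanders unmoved, but no verdict came back.

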